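# Pack out the carved panel on the sloping easel

### The arm

A 6-joint arm with a two-finger parallel gripper is mounted at the origin on the work surface. World frame = base frame: x ahead of the robot, y to its left, z up, the work surface at z = 0. Lengths are in m, angles in rad, forces in N, time in s.
With the tool pointing down it reaches from about 0.425 to 0.925 m from the base axis. Payload 12.5 kg.
Tool frame: the origin (TCP) lies midway between the tips of the shut fingers; the grasp point (between the pads) lies tcp_to_grasp behind it (tcp_to_grasp is the distance from the TCP to the grasp point, in m); z points along the fingers, y is the line along which they close (so a half turn about z gives the same grasp; the last joint's range is limited). The gripper opens to 85 mm and grips with 20 to 120 N. Pads are 22 mm wide; open, the fingers measure 114 mm over their backs; the gripper's body (76 mm by 85 mm) begins 54 mm behind the grasp point. The pads swing forward as they close: fully open they stand 13 mm farther back than shut.
Start: joints at [1.037, 0.491, 1.559, -0, 1.092, -0.106], TCP at [0.259, 0.569, 0.192] pointing down, gripper open.
Joint ranges: [-3.1, 3.1], [-0.84, 2.19], [0.05, 2.79], [-1.13, 4.28], [0.06, 2.93], [-2.69, 2.69]. Speed limits (rad/s): [2.22, 2.22, 2.79, 3.14, 3.14, 3.14].

### API

Orientations are given as a unit quaternion [w, x, y, z].
In Python, from cell import * gives the robot as it stands.
- The arm moves only by the shell command python3 -m crank 'ROWS' [OPENING]. ROWS is JSON, a list of rows, each an object with "translation": the shift along the world's x, y, z scaled (see below), a list of three; "dr": the turn, a rotation vector about the world's x, y, z scaled (see below), a list of three. A call has 1 to 10 rows; each row is the pose to reach, as a shift and turn from the pose commanded when the call began; what a row does not reach only later rows make up. The controller multiplies each number of a shift by 60 cm and each number of a turn by 45 degrees. A row lasts 1/12 s, in which the tool goes at most 41.7 mm and 7.16 degrees, less where a joint would pass 70% of its speed; a pose out of reach is approached as far as the arm can. A call with a number of a shift or a turn outside -1 to 1 is refused whole. A call with a gripper value outside its range is refused whole. OPENING is the opening, from -1 (shut) to 1 (fully open), set as the call begins (- or left out, the last holds). The fingers move at their own pace and stop on an object; the grip force is fixed at half the most. Time passes only in rows, so rows that repeat a pose let the fingers close. It gives the time, the measured TCP pose, the force, the opening and the grip force at its end, in the units of the state.
- get_state(): the state, without advancing time (a new reading comes with each control period).
- grab_frame(name): name is "side" or "top" or "wrist"; returns the picture (384x512x3 uint8, red, green, blue); there is no depth.
- calibration(name): a dict with "K" (3x3 intrinsics, pixels), "D" ([k1, k2, p1, p2, k3] as OpenCV has them; the pictures are not rectified), "position" and "rotation" of the camera in the world. Camera axes: x right, y up, looking along -z (the intrinsics and any distortion apply to the point x, -y, -z); pixel columns grow to the right and rows downward; lengths in m; the calibration is good to about 2 mm. A picture is of the moment at which its call begins: read the wrist's pose just before it. calibration takes no time and is no camera call; for the wrist camera it gives the pose at the moment of the call.
- hand_in(): hands the job in; it is judged then, once.
Trained networks look in the newest picture that a camera, given by its name, has taken for a name from the list of things; names that differ only in an ending like _2 or _b are one class to them, and where a whole thing is asked for, a point or a joint stands for the part that bears it (a point fixed in the world has none). Each returns a list of dicts, best first, with "confidence" (0 to 1); they miss things now and then, are a little off and sometimes report something else, mostly with a low value. They report only what shows in the picture. A call takes as long as a camera call. They do not tell look-alikes from the thing itself.
- outline_of(camera, query): "mask" (384x512 bool, what is visible of it) and "bbox" ([left, top, width, height] in pixels, round what is visible of it).
The state is a dict: "time_s": time; "joint_positions": joint angles; "joint_vel": joint speeds; "effort": joint torques, N m; "eef_pos": TCP position; "ee_rot": TCP orientation; "contact_force": force on the tool from outside, world axes, zero at the start; "ft_torque": the same for the moment, N m; "width": opening from 0.0 (shut) to 1.0 (fully open); "finger_force": force on a finger pad.
Only numpy, scipy, OpenCV 4.12 (cv2) and the standard library are available. Lean on these libraries where they do the work, as an engineer would, in place of code of your own. Each camera call takes 0.05 s, during which the arm holds its last target. There are 200 camera calls.

### The job

One of the three carved panels lies on the sloping easel, with a gap between it and the side fence. Choose the one of the three look-alike packing blocks that fills the length of that gap (the longest that goes in), lay it flat in the gap on the slope and slide it gently down, without ramming it, until its long edge is fully against the bottom ledge. Leave the other two blocks, the mallet, the gouge and the jar where they are.

Things in the scene. Friction and masses are not known exactly. Their poses are not given: they have to be found in the camera images.
- easel: Carving easel fixed to the bench, plywood base 240 x 300 mm. Origin: centre of the base's underside, on the bench; x level, towards the high end of the slope (away from the robot), y level along the ledge, z up.
- lamp (a point): Centre of the level LED tube over the slope: 20 mm thick, 290 mm long along y, its centre 330 mm above the bench, at easel (-10, 0, 330) mm. Held by two 12 mm posts at easel x = 105, y = +-140 mm with arms to the tube. It blocks an upright gripper; the way in is leaned, square to the slope, from the robot's side.
- board: The easel's pale sloped board, 28 degrees (0.489 rad), facing the robot. Origin: on its surface at the ledge's upper face, mid-width, at easel (-80, 0, 35) mm; x up the slope, y level, z out of the surface. Surface x -10..165, y +-150 mm. Dark bottom ledge: x -14..0, 16 mm proud. Dark side fences: x 5..135, 24 mm proud, inner faces at y +130 and -130 mm.
- fence (a point): Foot of the inner face of the -y side fence at the ledge (board 0, -130, 0 mm). The gap to pack runs from here in +y to the panel's edge: 85 mm (wide panel on the easel), 100 mm (medium) or 115 mm (narrow). The panel lies against the other fence.
- panel_wide: Carved relief panel, brown wood, three small rosettes; 175 mm wide (y), 130 mm up the slope, 22 mm thick (relief to 31), fixed. Origin: lowest corner of its back at its +y edge; axes as the easel's, not tilted. On the easel its origin is at easel (-80, 130, 35) mm and it leaves a gap of 85 mm; waiting on the rack it is at easel y -200 or -395 mm.
- panel_medium: Carved relief panel, brown wood, two rosettes; 160 mm wide (y), 130 mm up the slope, 22 mm thick (relief to 31), fixed. Origin: lowest corner of its back at its +y edge; axes as the easel's, not tilted. On the easel its origin is at easel (-80, 130, 35) mm and it leaves a gap of 100 mm; waiting on the rack it is at easel y -200 or -395 mm.
- panel_narrow: Carved relief panel, brown wood, one large rosette; 145 mm wide (y), 130 mm up the slope, 22 mm thick (relief to 31), fixed. Origin: lowest corner of its back at its +y edge; axes as the easel's, not tilted. On the easel its origin is at easel (-80, 130, 35) mm and it leaves a gap of 115 mm; waiting on the rack it is at easel y -200 or -395 mm.
- block_short: Loose pale wood packing block, 80 mm long (its y) x 45 mm wide (x) x 32 mm thick (z), about 118 g, lying flat on the bench. Origin at its centre. Looks like the other two but for its length.
- block_medium: Loose pale wood packing block, 95 mm long (its y) x 45 mm wide (x) x 32 mm thick (z), about 134 g, lying flat on the bench. Origin at its centre. Looks like the other two but for its length.
- block_long: Loose pale wood packing block, 110 mm long (its y) x 45 mm wide (x) x 32 mm thick (z), about 151 g, lying flat on the bench. Origin at its centre. Looks like the other two but for its length.
- mallet: Bystander: dark wood carver's mallet standing on its head, 86 mm across, 225 mm tall; origin at the centre of its underside.
- gouge: Bystander: carving gouge lying on the bench, wooden handle 26 mm wide (local x -135..-5 mm), steel blade to x = 122 mm; origin on the bench at the ferrule.
- oil_jar: Bystander: amber jar with dark cap, 68 mm across, 100 mm tall; origin at the centre of its underside.
Mind the look-alikes: they are no part of the job. Leave any blue, pink or purple look-alike of the block_medium alone.

How it is judged:
By the outcome, as a careful person would: the job done as asked, in the order asked, and still so for the second after the job is handed in, with the robot touching nothing.
It also fails if it takes over 56 s, if anything falls off the work surface, if the arm or the gripper's body presses on something with over 40 N, if the wrist force passes 120 N, or if a joint passes its speed limit or range.

## Working session

There is one attempt and no reset: what is moved stays moved. The work goes in short steps, Python scripts to look and compute and a shell command to move; the robot and the scene stay as the last step left them, time stands still between calls to the robot, and variables do not carry over. Pictures are saved under pics/ and viewed, at most 10 in all, crops included, and the job is handed in when it is done.

```bash
mkdir -p pics; ls; python3 - <<'E'
from cell import *
import cv2,numpy as np
s=get_state();print({k:np.round(v,3).tolist() for k,v in s.items()})
ims=[]
for n in("side","top"):
    im=grab_frame(n);cv2.imwrite(f"pics/{n}0.png",im[...,::-1])
    c=calibration(n);print(n,{k:np.round(v,3).tolist() for k,v in c.items()})
    for q in("easel","board","panel_wide","panel_medium","panel_narrow","block_short","block_medium","block_long","mallet","gouge","oil_jar"):
        print(n,q,[(round(float(d["confidence"]),2),np.array(d["bbox"]).tolist()) for d in outline_of(n,q)])
E
```

```text
pics
{'time_s': 0.0, 'joint_positions': [1.037, 0.492, 1.559, -0.0, 1.092, -0.106], 'joint_vel': [0.002, -0.001, -0.001, 0.0, 0.002, 0.001], 'effort': [0.002, -61.846, -26.16, -0.0, 0.004, -0.0], 'eef_pos': [0.259, 0.568, 0.192], 'ee_rot': [-0.0, 0.212, 0.977, -0.001], 'contact_force': [0.48, -0.053, -0.82], 'ft_torque': [-0.01, -0.035, -0.018], 'finger_force': 0.0, 'width': 1.001}
side {'K': [[473.52, 0.0, 253.87], [0.0, 473.52, 192.385], [0.0, 0.0, 1.0]], 'D': [0.065, 0.0, 0.0, 0.0, 0.0], 'position': [0.35, 1.288, 1.024], 'rotation': [-0.065, -0.028, 0.492, 0.868]}
side easel [(0.71, [189.0, 130.6, 74.6, 128.6]), (0.6, [162.6, 311.9, 26.3, 46.3]), (0.34, [273.1, 300.8, 20.6, 25.5]), (0.2, [207.6, 354.7, 102.4, 19.1])]
side board [(0.81, [199.6, 184.8, 62.6, 68.9])]
side panel_wide [(0.85, [225.4, 162.4, 38.9, 31.0])]
side panel_medium [(0.62, [218.5, 205.9, 38.9, 35.0])]
side panel_narrow [(0.72, [236.0, 141.5, 30.2, 25.4])]
side block_short [(0.58, [273.4, 297.8, 20.5, 30.3])]
side block_medium [(0.94, [240.8, 288.6, 20.0, 33.1]), (0.9, [255.1, 260.5, 25.5, 29.7]), (0.85, [305.9, 
[... 560 characters left out ...]
.0, 100.3])]
top board [(0.74, [232.9, 149.5, 93.1, 59.4])]
top panel_wide [(0.61, [338.9, 158.5, 59.1, 45.6])]
top panel_medium [(0.59, [238.1, 161.4, 53.0, 42.1])]
top panel_narrow [(0.91, [396.3, 157.5, 49.7, 39.2]), (0.46, [143.9, 208.5, 31.5, 16.9])]
top block_short [(0.82, [146.5, 241.1, 22.3, 15.5])]
top block_medium [(0.87, [145.5, 207.3, 29.4, 15.4]), (0.78, [192.5, 166.6, 27.9, 27.9]), (0.61, [187.0, 215.7, 28.9, 23.0]), (0.57, [171.5, 265.2, 17.5, 28.2])]
top block_long [(0.58, [138.7, 168.3, 39.5, 22.0])]
top mallet [(0.91, [162.0, 116.1, 26.0, 36.8]), (0.57, [238.6, 164.3, 49.7, 39.3])]
top gouge [(0.56, [96.7, 189.9, 7.9, 83.5])]
top oil_jar [(0.66, [101.4, 144.5, 25.3, 28.4])]
```

```bash
python3 - <<'E'
import cv2
a=cv2.imread("pics/side0.png")[120:384,140:360];b=cv2.imread("pics/top0.png")[100:310,80:460]
cv2.imwrite("pics/side1.png",cv2.resize(a,None,fx=2.27,fy=2.27,interpolation=3))
cv2.imwrite("pics/top1.png",cv2.resize(b,None,fx=2.1,fy=2.1,interpolation=3))
E
```

```text
(no output)
```

View pics/side1.png

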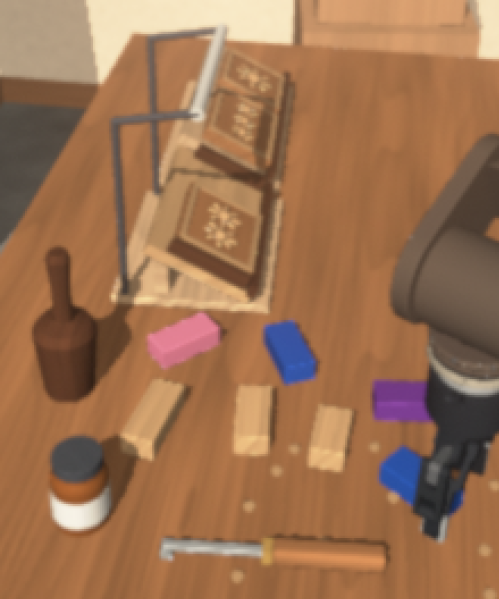

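View pics/top1.png

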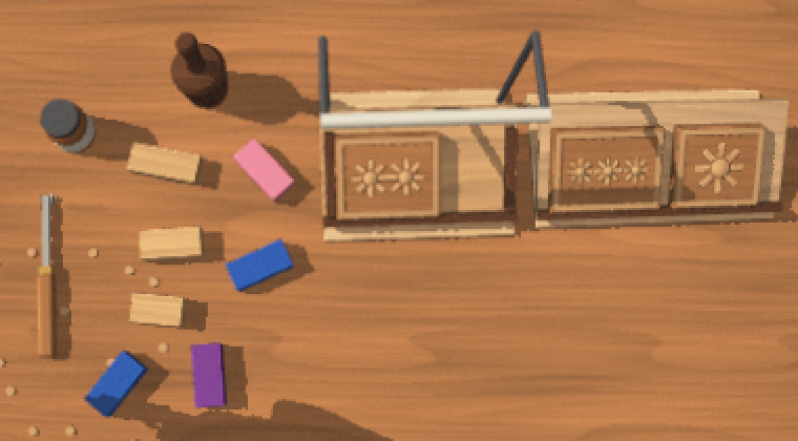

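The easel holds the two-rosette panel, which is the medium one with a 100 mm gap, so I want block_medium. It is the middle pale block, at about (161,216) in the top picture and (251,304) in the side picture. Next I'll fit poses by projecting the models into both views.

```bash
cat > h.py <<'E'
from cell import *
import cv2,numpy as np
from scipy.optimize import minimize,least_squares
from scipy.spatial.transform import Rotation as R
def rot(c):
    r=np.array(c["rotation"],float)
    return r if r.shape==(3,3) else R.from_quat(r[[1,2,3,0]]).as_matrix()
def proj(c,P):
    X=(np.atleast_2d(P)-np.array(c["position"]))@rot(c); X=X*[1,-1,-1]
    return cv2.projectPoints(X.reshape(-1,1,3),np.zeros(3),np.zeros(3),np.array(c["K"],float),np.array(c["D"],float))[0].reshape(-1,2)
def box(lo,hi): return np.array([[x,y,z] for x in(lo[0],hi[0]) for y in(lo[1],hi[1]) for z in(lo[2],hi[2])])/1000
def Rz(a): return R.from_euler("z",a).as_matrix()
def Ry28(): return R.from_euler("y",-0.4887).as_matrix()
def board(P,e): # board pts (m) -> world ; e=x,y,yaw of easel
    return easel(np.atleast_2d(P)@Ry28().T+[-.08,0,.035],e)
def easel(P,e): return np.atleast_2d(P)@Rz(e[2]).T+[e[0],e[1],0]
def mesh(c,P,s=4):
    m=np.zeros((384*s,512*s),np.uint8); h=cv2.convexHull(((proj(c,P)+.5)*s).astype(np.float32)).astype(np.int32)
    cv2.fillConvexPoly(m,h,255); return cv2.resize(m,(512,384),interpolation=cv2.INTER_AREA)/255.
def cost(m,t): return 1-np.minimum(m,t).sum()/np.maximum(m,t).sum()
def best(n,q,px):
    L=[d for d in outline_of(n,q) if abs(d["bbox"][0]+d["bbox"][2]/2-px[0])<8 and abs(d["bbox"][1]+d["bbox"][3]/2-px[1])<8]
    return np.array(L[0]["mask"],float) if L else None
E
cat > fit.py <<'E'
from h import *
C={n:calibration(n) for n in("side","top")}
for n in C: grab_frame(n)
bl={"medium":(95,{"top":(160,215),"side":(251,305)}),"long":(110,{"top":(158.5,179),"side":(210,300)}),"short":(80,{"top":(155,247),"side":(285,312)})}
res={}
def ray0(c,px):
    f=lambda v:proj(c,[v[0],v[1],.03])[0]-px
    return least_squares(f,[.4,.1]).x
for k,(L,px) in bl.items():
    M={}
    for n in C:
        for q in("block_"+k,"block_medium","block_short","block_long"):
            m=best(n,q,px[n])
            if m is not None: M[n]=m;break
    x0=ray0(C["top"],px["top"])
    for LL in(80,95,110):
        B=box((-22.5,-LL/2,0),(22.5,LL/2,32))
        f=lambda v:sum(cost(M[n],mesh(C[n],easel(B,v))) for n in M)
        r=min((minimize(f,[*x0,a],method="Nelder-Mead",options=dict(initial_simplex=[[*x0,a],[x0[0]+.02,x0[1],a],[x0[0],x0[1]+.02,a],[*x0,a+.2]])) for a in(-.3,0,.3)),key=lambda r:r.fun)
        print(k,list(M),LL,r.x.round(4),round(r.fun,3))
W={"panel_medium":(130,160,{"top":(264.5,182.5),"side":(238,223)}),"panel_wide":(-200,175,{"top":(368,181),"side":(245,178)}),"panel_narrow":(-395,145,{"top":(421,177),"side":(251,154)})}
M=[]
for q,(y,w,px) in W.items():
    P=box((0,-w,0),(130,0,22))@Ry28().T+[-.08,y/1000,.035]
    for n in C:
        m=best(n,q,px[n])
        if m is not None:M.append((q,n,m,P))
        else:print("miss",q,n)
g=lambda v:[cost(m,mesh(C[n],easel(P,v))) for _,n,m,P in M]
x0=ray0(C["top"],(285,178))
r=minimize(lambda v:sum(g(v)),[*x0,0],method="Nelder-Mead",options=dict(initial_simplex=[[*x0,0],[x0[0]+.03,x0[1],0],[x0[0],x0[1]+.03,0],[*x0,.15]]))
print("easel",r.x.round(4),[(a[0],a[1],round(b,2)) for a,b in zip(M,g(r.x))])
e=r.x
for n in C:
    im=grab_frame(n)[...,::-1].copy();im=cv2.resize(im,None,fx=4,fy=4,interpolation=3)
    def dr(P,col):
        h=((proj(C[n],P)+.5)*4).astype(int);cv2.polylines(im,[h],True,col,1)
    for q,(y,w,px) in W.items(): dr(easel(np.array([[0,-w,22],[130,-w,22],[130,0,22],[0,0,22]])/1000@Ry28().T+[-.08,y/1000,.035],e),(255,0,0))
    dr(easel(np.array([[-120,-150,0],[120,-150,0],[120,150,0],[-120,150,0]])/1000,e),(0,255,0))
    for s in(1,-1):dr(board(np.array([[5,s*130,24],[135,s*130,24],[135,s*130,0],[5,s*130,0]])/1000,e),(0,255,255))
    dr(easel(np.array([[-.01,-.145,.33],[-.01,.145,.33]]),e),(0,0,255))
    p=proj(C[n],board([[0,0,0]],e))[0]*4; x,y=int(p[0]),int(p[1]); cv2.imwrite(f"pics/ov_{n}.png",im[max(0,y-300):y+200,max(0,x-300):x+420])
E
python3 fit.py
```

```text
medium ['side', 'top'] 80 [0.4899 0.2613 0.0899] 0.269
medium ['side', 'top'] 95 [0.4897 0.2621 0.0969] 0.146
medium ['side', 'top'] 110 [0.4901 0.2582 0.0844] 0.322
long ['side'] 80 [ 0.6185  0.2865 -0.1999] 0.212
long ['side'] 95 [ 0.6168  0.2791 -0.1986] 0.108
long ['side'] 110 [ 0.6163  0.2783 -0.1767] 0.051
short ['side', 'top'] 80 [ 0.3856  0.2783 -0.1057] 0.161
short ['side', 'top'] 95 [ 0.3852  0.2732 -0.1033] 0.355
short ['side', 'top'] 110 [ 0.3841  0.266  -0.108 ] 0.534
easel [ 0.6231 -0.1221  0.0497] [('panel_medium', 'side', np.float64(0.22)), ('panel_medium', 'top', np.float64(0.06)), ('panel_wide', 'side', np.float64(0.06)), ('panel_wide', 'top', np.float64(0.05)), ('panel_narrow', 'side', np.float64(0.19)), ('panel_narrow', 'top', np.float64(0.05))]
```

View pics/ov_top.png

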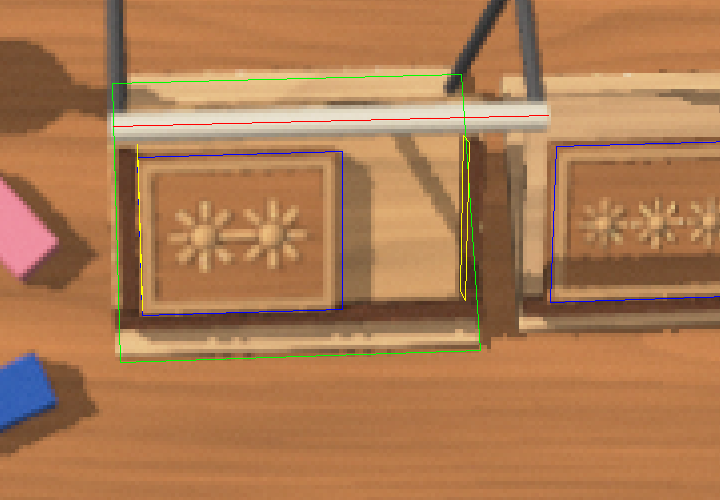

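```bash
cat >> h.py <<'E'
def Rs(s): return R.from_quat(np.array(s["ee_rot"])[[1,2,3,0]])
def go(p,M): # deltas in move units
    s=get_state(); d=(np.array(p)-s["eef_pos"])/.6
    rv=(R.from_matrix(M)*Rs(s).inv()).as_rotvec()/np.radians(45)
    print("shift",d.round(4),"turn",rv.round(4),"mm",np.linalg.norm(d)*600,"deg",np.linalg.norm(rv)*45, "t",s["time_s"])
def tool(yaw,n=(0,0,-1)): # z along n, y axis = horizontal dir at yaw projected
    z=np.array(n,float);y=np.array([np.cos(yaw),np.sin(yaw),0]);y-=z*(y@z);y/=np.linalg.norm(y)
    return np.column_stack([np.cross(y,z),y,z])
E
python3 - <<'E'
from h import *
import cell; print([k for k in dir(cell) if not k.startswith('__')])
print(globals().get("tcp_to_grasp"))
go([.490,.262,.15],tool(.097))
E
```

```text
['PlanningError', 'calibration', 'get_state', 'grab_frame', 'hand_in', 'outline_of', 'tcp_to_grasp']
0.0187
shift [ 0.3845 -0.5112 -0.0703] turn [-0.0000e+00  1.0000e-04 -1.3318e+00] mm 386.1024239886888 deg 59.932070080950425 t 2.3
```

```bash
python3 -m crank '[{"translation":[0.08,-0.1,0],"dr":[0,0,-0.2]},{"translation":[0.384,-0.511,-0.07],"dr":[0,0,-1]},{"translation":[0.384,-0.511,-0.07],"dr":[0,0,-1]},{"translation":[0.384,-0.511,-0.07],"dr":[0,0,-1]},{"translation":[0.384,-0.511,-0.07],"dr":[0,0,-1]},{"translation":[0.384,-0.511,-0.07],"dr":[0,0,-1]},{"translation":[0.384,-0.511,-0.07],"dr":[0,0,-1]},{"translation":[0.384,-0.511,-0.07],"dr":[0,0,-1]},{"translation":[0.384,-0.511,-0.07],"dr":[0,0,-1]},{"translation":[0.384,-0.511,-0.07],"dr":[0,0,-1]}]' 1
python3 -m crank '[{"translation":[0,0,0],"dr":[0,0,-0.16]},{"translation":[0,0,0],"dr":[0,0,-0.33]},{"translation":[0,0,0],"dr":[0,0,-0.33]},{"translation":[0,0,0],"dr":[0,0,-0.33]}]'
python3 - <<'E'
from h import *
go([.490,.262,.15],tool(.097))
im=grab_frame("wrist");c=calibration("wrist")
M=[d["mask"] for d in outline_of("wrist","block_medium")]
o=im[...,::-1].copy()
ca=c
for m in M:
  m=np.array(m,float); B=box((-22.5,-47.5,0),(22.5,47.5,32))
  x0=np.array([.49,.262,.097])
  f=lambda v:cost(m,mesh(ca,easel(B,v),2))
  r=minimize(f,x0,method="Nelder-Mead",options=dict(initial_simplex=[x0,x0+[.01,0,0],x0+[0,.01,0],x0+[0,0,.1]],maxiter=150))
  print(m.sum(),r.x.round(4),r.fun)
  if r.fun<.3: cv2.polylines(o,[proj(ca,easel(B,r.x))[[1,3,7,5]].astype(int)],True,(0,0,255),1)
cv2.imwrite("pics/w1.png",o)
E
```

```text
time_s: 3.13
eef_pos: [0.4923, 0.2582, 0.1496]
ee_rot: [0.0, 0.571, 0.821, -0.0]
contact_force: [0.8, -0.5, 0.5]
width: 0.998
finger_force: 0.0
time_s: 3.47
eef_pos: [0.4896, 0.2623, 0.1503]
ee_rot: [0.0, 0.67, 0.742, 0.0]
contact_force: [-1.0, -0.3, 0.0]
width: 0.999
finger_force: 0.0
shift [ 0.0006 -0.0005 -0.0005] turn [-0.0001  0.0003 -0.0058] mm 0.5612355900691133 deg 0.26173421993220425 t 3.4667
2189.0 [0.49  0.262 0.097] 1.0
3649.0 [0.4893 0.2615 0.0898] 0.030310570955384253
5824.0 [0.49  0.262 0.097] 1.0
4117.0 [0.49  0.262 0.097] 1.0
3318.0 [0.49  0.262 0.097] 1.0
```

View pics/w1.png

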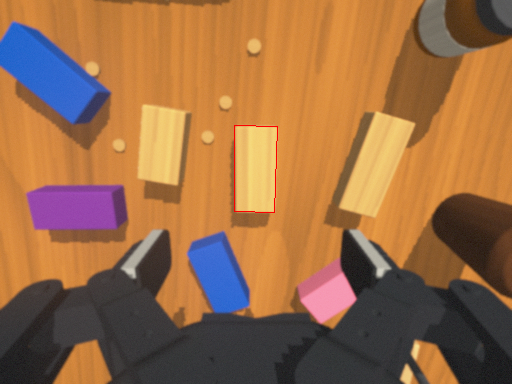

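The wrist view fits the 95 mm block well, at (255,168). The short block is to its left and the long one to its right. I'll take a high grip so the fingers can later pass over the ledge.

```bash
python3 -m crank '[{"translation":[-0.001,-0.001,-0.06],"dr":[0,0,-0.015]},{"translation":[-0.001,-0.001,-0.12],"dr":[0,0,-0.015]},{"translation":[-0.001,-0.001,-0.18],"dr":[0,0,-0.015]},{"translation":[-0.001,-0.001,-0.21],"dr":[0,0,-0.015]},{"translation":[-0.001,-0.001,-0.225],"dr":[0,0,-0.015]},{"translation":[-0.001,-0.001,-0.225],"dr":[0,0,-0.015]}]' 1
python3 -m crank '[{"translation":[0,0,0],"dr":[0,0,0]},{"translation":[0,0,0],"dr":[0,0,0]},{"translation":[0,0,0],"dr":[0,0,0]},{"translation":[0,0,0],"dr":[0,0,0]},{"translation":[0,0,0],"dr":[0,0,0]},{"translation":[0,0,0],"dr":[0,0,0]},{"translation":[0,0,0],"dr":[0,0,0]},{"translation":[0,0,0],"dr":[0,0,0]}]' -1
```

```text
time_s: 4.07
eef_pos: [0.4883, 0.2615, 0.0137]
ee_rot: [-0.001, 0.675, 0.738, -0.001]
contact_force: [-0.0, -0.0, 0.2]
width: 1.0
finger_force: 0.0
time_s: 4.73
eef_pos: [0.4891, 0.2615, 0.0154]
ee_rot: [0.0, 0.676, 0.737, 0.0]
contact_force: [-0.1, 0.2, 0.1]
width: 0.002
finger_force: 0.0
```

```bash
python3 - <<'E'
from h import *
print(get_state()["width"],get_state()["finger_force"])
cv2.imwrite("pics/w2.png",grab_frame("wrist")[...,::-1])
E
```

```text
0.0016241319225228175 0.0
```

View pics/w2.png

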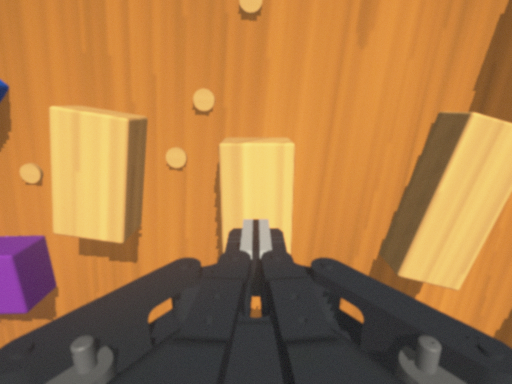

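```bash
python3 - <<'E'
from h import *
c=calibration("wrist");s=get_state()
print("tcp",proj(c,s["eef_pos"]),np.round(s["eef_pos"],4))
B=box((-22.5,-47.5,0),(22.5,47.5,32))
print(proj(c,easel(B,[.4893,.2615,.09]))[[1,3,7,5]].round(0))
grab_frame("wrist")
print([(d["confidence"],d["bbox"]) for d in outline_of("wrist","block_medium")])
print(c["position"],rot(c).round(2))
E
```

```text
tcp [[256.03121707 208.63556031]] [0.4891 0.2615 0.0153]
[[223. 285.]
 [217. 141.]
 [295. 141.]
 [290. 285.]]
[(0.95, [222.1, 141.0, 72.7, 112.3]), (0.92, [0.0, 236.9, 55.5, 75.4]), (0.48, [0.9, 76.9, 10.0, 28.1])]
[0.48292318 0.32876779 0.19637602] [[ 1.   -0.08 -0.02]
 [ 0.09  0.96  0.27]
 [-0.   -0.27  0.96]]
```

```bash
python3 -m crank '[{"translation":[0,0,0.03],"dr":[0,0,0]},{"translation":[0,0,0.06],"dr":[0,0,0]},{"translation":[0,0,0.06],"dr":[0,0,0]}]'
python3 - <<'E'
from h import *
s=get_state();c=calibration("wrist");p=np.array(s["eef_pos"]);z=Rs(s).as_matrix()[:,2];x=Rs(s).as_matrix()[:,0]
for d in(0,5,10,15,18.7,25,32): print(d,proj(c,p-z*d/1000).round(1), proj(c,p-z*d/1000+.011*x).round(1), proj(c,p-z*d/1000-.011*x).round(1))
im=grab_frame("wrist")[150:290,180:340,::-1]; cv2.imwrite("pics/w3.png",cv2.resize(im,None,fx=4,fy=4,interpolation=3))
E
```

```text
time_s: 5.13
eef_pos: [0.4903, 0.262, 0.0537]
ee_rot: [0.001, 0.676, 0.737, 0.002]
contact_force: [0.1, 0.3, -0.1]
width: 0.005
finger_force: 0.0
0 [[256.  208.6]] [[256.1 193.1]] [[256.  223.7]]
5 [[256.1 211.3]] [[256.1 195.4]] [[256.  226.7]]
10 [[256.1 214.1]] [[256.1 197.8]] [[256.1 229.9]]
15 [[256.1 217.1]] [[256.1 200.4]] [[256.1 233.2]]
18.7 [[256.1 219.3]] [[256.1 202.4]] [[256.1 235.8]]
25 [[256.1 223.5]] [[256.1 205.9]] [[256.1 240.4]]
32 [[256.1 228.4]] [[256.1 210.2]] [[256.1 245.9]]
```

View pics/w3.png

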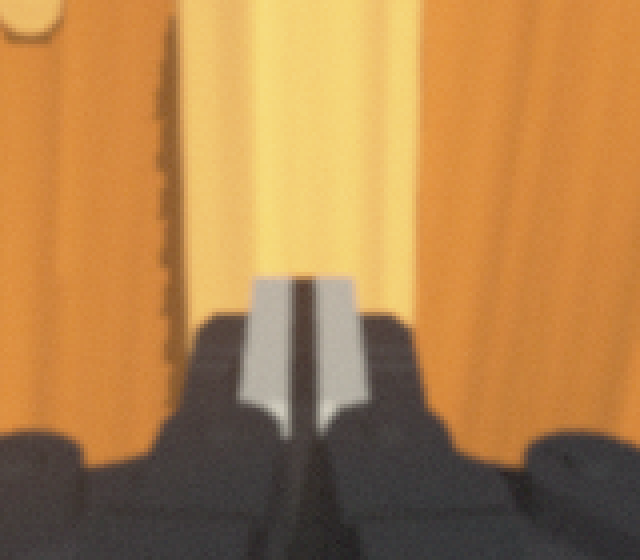

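```bash
python3 -m crank '[{"translation":[0,0,-0.04],"dr":[0,0,0]},{"translation":[0,0,-0.06],"dr":[0,0,0]},{"translation":[0,0,-0.066],"dr":[0,0,0]},{"translation":[0,0,-0.066],"dr":[0,0,0]}]'
python3 -m crank '[{"translation":[0,0,-0.005],"dr":[0,0,0]},{"translation":[0,0,-0.005],"dr":[0,0,0]}]'
python3 - <<'E'
from h import *
im=grab_frame("side");c=calibration("side");s=get_state()
p=np.array(s["eef_pos"]);q=proj(c,p)[0];print(q)
x,y=q.astype(int)
o=cv2.resize(im[y-60:y+30,x-50:x+50,::-1],None,fx=6,fy=6,interpolation=3)
for k in(0,.02,.04,.06): 
  r=proj(c,p+[0,0,k])[0]; cv2.circle(o,tuple(((r-[x-50,y-60]+.5)*6).astype(int)),3,(0,0,255),-1)
cv2.imwrite("pics/s2.png",o)
E
```

```text
time_s: 5.52
eef_pos: [0.4883, 0.2612, 0.0102]
ee_rot: [-0.001, 0.676, 0.737, -0.001]
contact_force: [0.6, -0.4, 0.7]
width: 0.002
finger_force: 0.0
time_s: 5.68
eef_pos: [0.4892, 0.2616, 0.0086]
ee_rot: [0.0, 0.676, 0.737, 0.0]
contact_force: [0.3, -0.6, 0.6]
width: -0.0
finger_force: 0.0
[250.37595637 306.34901028]
```

View pics/s2.png

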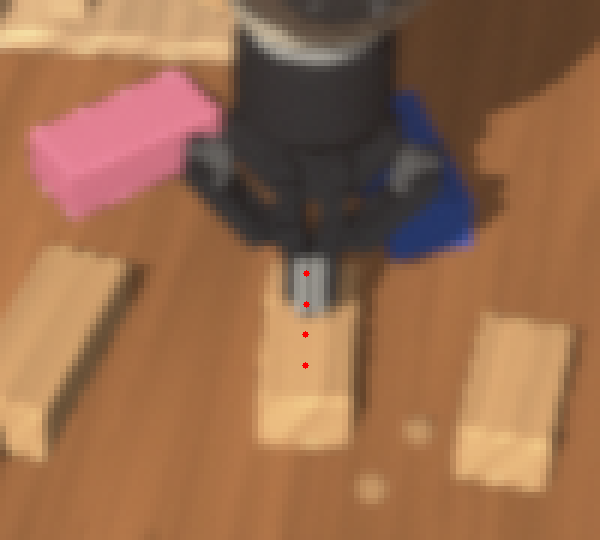

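Both views show the real fingertips sitting about 40 mm behind the reported TCP: the tip is at (250,298) in the side picture, against a projected TCP at (250,306). I'll measure that offset by touching the block top gently.

```bash
python3 -m crank '[{"translation":[0,0,-0.01],"dr":[0,0,0]},{"translation":[0,0,-0.02],"dr":[0,0,0]},{"translation":[0,0,-0.02],"dr":[0,0,0]}]'
python3 -m crank '[{"translation":[0,0,-0.004],"dr":[0,0,0]},{"translation":[0,0,-0.008],"dr":[0,0,0]},{"translation":[0,0,-0.008],"dr":[0,0,0]}]' | sed -n '2p;4p'
python3 - <<'E'
from h import *
s=get_state();c=calibration("wrist");print(rot(c).T@(np.array(s["eef_pos"])-c["position"]), s["joint_positions"])
E
```

```text
time_s: 5.98
eef_pos: [0.4886, 0.2613, -0.0044]
ee_rot: [-0.0, 0.676, 0.737, -0.0]
contact_force: [0.1, -0.1, 0.2]
width: -0.001
finger_force: 0.0
eef_pos: [0.4892, 0.2616, -0.0071]
contact_force: [-4.2, -2.1, 15.5]
[ 0.00039312 -0.01627744 -0.192582  ] [ 3.71949606e-01  6.70781089e-01  1.89998941e+00 -1.25718273e-04
  5.69974828e-01  2.85302899e-01]
```

```bash
python3 -m crank '[{"translation":[0,0,0.05],"dr":[0,0,0]},{"translation":[0,0,0.05],"dr":[0,0,0]},{"translation":[0,0,0.05],"dr":[0,0,0]},{"translation":[0,0,0.05],"dr":[0,0,0]},{"translation":[0,0,0.05],"dr":[0,0,0]},{"translation":[0,0,0.05],"dr":[0,0,0]}]' 1
python3 -m crank '[{"translation":[0,0,-0.04],"dr":[0,0,0]},{"translation":[0,0,-0.065],"dr":[0,0,0]},{"translation":[0,0,-0.077],"dr":[0,0,0]},{"translation":[0,0,-0.077],"dr":[0,0,0]}]'
python3 -m crank '[{"translation":[0,0,0],"dr":[0,0,0]},{"translation":[0,0,0],"dr":[0,0,0]},{"translation":[0,0,0],"dr":[0,0,0]},{"translation":[0,0,0],"dr":[0,0,0]},{"translation":[0,0,0],"dr":[0,0,0]},{"translation":[0,0,0],"dr":[0,0,0]}]' -1
```

```text
time_s: 6.73
eef_pos: [0.4887, 0.2614, 0.0211]
ee_rot: [-0.0, 0.676, 0.737, -0.001]
contact_force: [-0.0, 0.7, 0.5]
width: 0.845
finger_force: 0.0
time_s: 7.07
eef_pos: [0.4882, 0.2611, -0.0261]
ee_rot: [-0.001, 0.676, 0.737, -0.001]
contact_force: [0.2, 0.4, 0.3]
width: 0.999
finger_force: 0.0
time_s: 7.57
eef_pos: [0.4895, 0.2617, -0.0233]
ee_rot: [0.0, 0.676, 0.737, 0.001]
contact_force: [-0.5, 1.0, 4.4]
width: 0.511
finger_force: 61.9
```

Gripped: opening 43 mm, 62 N on the pads. Next I'll lift, tilt to the slope and carry.

```bash
cat >> h.py <<'E'
E0=[.6231,-.1221,.0497]
def btool(e):
    Rb=Rz(e[2])@Ry28(); return np.column_stack([Rb[:,1],Rb[:,0],-Rb[:,2]])
def bgo(b,e=E0,off=.0395): # block centre in board mm
    T=btool(e); go(board(np.array(b)/1000,e)[0]+off*T[:,2],T)
E
python3 -m crank '[{"translation":[0,0,0.05],"dr":[0,0,0]},{"translation":[0,0,0.12],"dr":[0,0,0]},{"translation":[0,0,0.18],"dr":[0,0,0]},{"translation":[0,0,0.25],"dr":[0,0,0]},{"translation":[0,0,0.25],"dr":[0,0,0]}]'
python3 - <<'E'
from h import *
bgo([50,-80,116])
print(board([[.05,-.08,.116]],E0))
E
```

```text
time_s: 7.98
eef_pos: [0.4918, 0.2627, 0.1332]
ee_rot: [0.002, 0.676, 0.737, 0.005]
contact_force: [0.6, -0.1, -1.5]
width: 0.514
finger_force: 62.4
shift [ 0.1061 -0.7804 -0.0119] turn [ 0.0376 -0.6074 -0.0474] mm 472.62501682262405 deg 27.467027587665044 t 7.9833
[[ 0.53687358 -0.20648789  0.16089542]]
```

```bash
python3 -m crank '[{"translation":[0.01,-0.03,0],"dr":[0,-0.06,0]},{"translation":[0.03,-0.1,0],"dr":[0.01,-0.2,-0.01]},{"translation":[0.04,-0.16,0],"dr":[0.02,-0.3,-0.02]},{"translation":[0.06,-0.22,0],"dr":[0.03,-0.42,-0.03]},{"translation":[0.07,-0.28,0],"dr":[0.04,-0.52,-0.04]},{"translation":[0.08,-0.34,0],"dr":[0.04,-0.607,-0.047]},{"translation":[0.085,-0.4,0],"dr":[0.038,-0.607,-0.047]},{"translation":[0.09,-0.43,0],"dr":[0.038,-0.607,-0.047]},{"translation":[0.09,-0.43,0],"dr":[0.038,-0.607,-0.047]}]'
python3 - <<'E'
from h import *
bgo([50,-80,116])
s=get_state();c=calibration("wrist");print(rot(c).T@(np.array(s["eef_pos"])-c["position"]), s["joint_positions"])
E
```

```text
time_s: 8.73
eef_pos: [0.5423, 0.0058, 0.1256]
ee_rot: [0.164, 0.67, 0.704, 0.17]
contact_force: [0.9, -0.3, -1.9]
width: 0.503
finger_force: 62.3
shift [ 0.0218 -0.3523  0.0007] turn [ 0.0036 -0.0148  0.0013] mm 211.79799861009326 deg 0.6877574828431088 t 8.7333
[ 0.00063736 -0.01621598 -0.19277748] [-0.16287705  0.34937933  2.17950739  0.58245113  0.17251425 -0.76514073]
```

```bash
python3 -m crank '[{"translation":[0.005,-0.05,0],"dr":[0,0,0]},{"translation":[0.01,-0.11,0],"dr":[0,0,0]},{"translation":[0.015,-0.17,0],"dr":[0,-0.01,0]},{"translation":[0.02,-0.23,0],"dr":[0,-0.015,0]},{"translation":[0.022,-0.29,0],"dr":[0.004,-0.015,0]},{"translation":[0.022,-0.33,0],"dr":[0.004,-0.015,0]},{"translation":[0.022,-0.352,0],"dr":[0.004,-0.015,0]},{"translation":[0.022,-0.352,0],"dr":[0.004,-0.015,0]}]'
cat > look.py <<'E'
from h import *
import sys
bgo([50,-80,116])
print(np.round(get_state()["joint_positions"],2))
im=grab_frame("wrist");c=calibration("wrist")
o=cv2.resize(im[...,::-1],None,fx=1.5,fy=1.5,interpolation=3)
def dr(P,col,cl=True): cv2.polylines(o,[((proj(c,board(np.array(P)/1000,E0))+.5)*1.5).astype(int)],cl,col,1)
dr([[5,-130,24],[135,-130,24],[135,-130,0],[5,-130,0]],(255,255,0))
dr([[0,-30,22],[130,-30,22],[130,130,22],[0,130,22]],(255,0,0))
dr([[0,-150,16],[0,150,16],[-14,150,16],[-14,-150,16]],(0,255,0))
dr([[0,-130,0],[0,-30,0]],(0,255,0),False)
cv2.imwrite(sys.argv[1],o)
E
python3 look.py pics/w4.png
```

```text
time_s: 9.4
eef_pos: [0.5558, -0.2069, 0.1255]
ee_rot: [0.167, 0.67, 0.702, 0.175]
contact_force: [-0.9, -0.3, -1.8]
width: 0.511
finger_force: 62.3
shift [-0.0007  0.0022  0.0009] turn [-0.     -0.0001  0.005 ] mm 1.5020513738449575 deg 0.22626382296989261 t 9.4
[-0.61  0.42  2.04  0.82  0.4  -1.38]
```

View pics/w4.png

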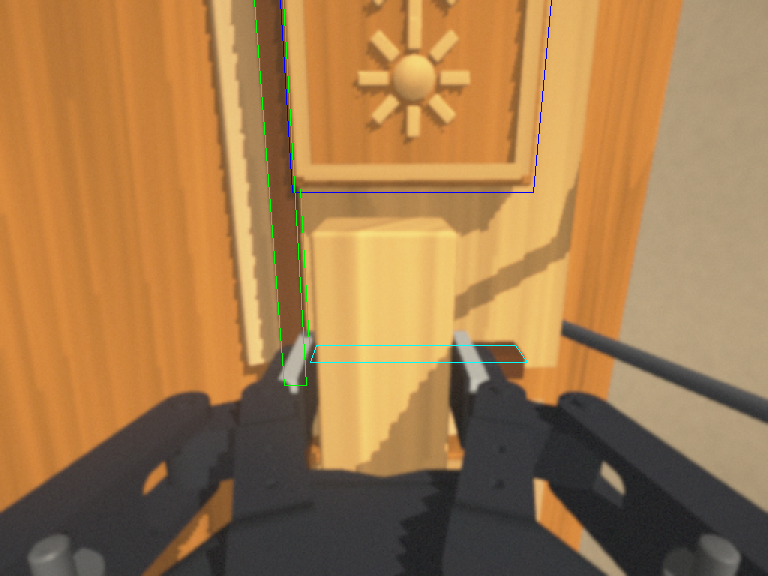

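The wrist view shows the block (310–455, 220–470 scaled) over the gap. The panel edge is at row ~180–187 and the fence foot at row ~343. The model sits a few pixels low, so I'll refine it from profiles.

```bash
python3 - <<'E'
from h import *
im=grab_frame("wrist").astype(float);c=calibration("wrist")
np.save("w.npy",im);np.save("wc.npy",c,allow_pickle=True)
g=im.mean(2)
for a,b in((225,250),(275,300),(320,340)): print("cols",a,b,"rows108-140",g[108:140,a:b].mean(1).round(0).astype(int).tolist())
print("fence rows 218-250",[ (k,g[218:250,k:k+4].mean(1).round(0).astype(int).tolist()) for k in(334,340,345)])
for r in(20,60,100): print("row",r,"cols 135-215",g[r-3:r+4,135:215].mean(0).round(0).astype(int).tolist(),"cols 335-375",g[r-3:r+4,335:375].mean(0).round(0).astype(int).tolist())
P=lambda b:proj(c,board(np.array(b)/1000,E0)).round(1).tolist()
print("panel bottom edge z0,22,31 @bx40,80",P([[40,-30,0],[40,-30,22],[80,-30,0],[80,-30,22],[110,-30,0],[110,-30,22]]))
print("fence inner z0,24,outer24? @bx120,130",P([[120,-130,0],[120,-130,24],[130,-130,0],[130,-130,24],[135,-130,24],[135,-150,24]]))
print("ledge top0 @y-0,30,60 z16",P([[0,10,16],[0,40,16],[0,60,16],[-14,10,16],[-14,40,16],[0,-20,0],[0,-20,16]]))
print("panel top edge bx130",P([[130,0,22],[130,40,22]]),"base",)
E
```

```text
cols 225 250 rows108-140 [130, 130, 132, 142, 159, 167, 169, 170, 169, 168, 167, 167, 165, 158, 137, 113, 98, 94, 97, 109, 118, 120, 120, 120, 121, 120, 120, 119, 120, 120, 120, 119]
cols 275 300 rows108-140 [133, 133, 133, 143, 160, 169, 171, 171, 170, 170, 169, 168, 168, 159, 133, 108, 99, 96, 103, 120, 128, 129, 131, 130, 130, 130, 131, 130, 131, 130, 131, 131]
cols 320 340 rows108-140 [135, 135, 138, 149, 164, 170, 172, 171, 171, 170, 170, 170, 169, 159, 132, 108, 100, 96, 101, 113, 120, 121, 122, 122, 123, 124, 126, 127, 128, 130, 133, 136]
fence rows 218-250 [(334, [180, 182, 182, 181, 181, 181, 181, 180, 182, 179, 167, 131, 90, 75, 73, 72, 73, 72, 73, 74, 74, 77, 81, 81, 78, 78, 76, 76, 75, 73, 71, 70]), (340, [177, 178, 178, 178, 179, 178, 178, 178, 177, 176, 168, 143, 108, 85, 78, 74, 74, 71, 74, 73, 74, 75, 80, 79, 76, 78, 77, 78, 77, 76, 76, 77]), (345, [173, 175, 174, 175, 173, 173, 173, 173, 174, 173, 173, 173, 173, 171, 167, 159, 145, 130, 116, 101, 89, 82, 81, 80, 78, 79, 81, 79, 79, 78, 80, 79])]
row 20 cols 135-215 [137, 135, 123, 104, 92, 92, 98, 109, 127, 152, 171,
[... 1526 characters left out ...]
134, 134, 135, 135, 134, 134] cols 335-375 [136, 137, 136, 134, 124, 110, 101, 99, 114, 143, 163, 169, 169, 169, 168, 166, 166, 165, 160, 151, 143, 150, 163, 169, 169, 170, 172, 174, 174, 173, 174, 174, 175, 175, 175, 175, 175, 175, 176, 176]
panel bottom edge z0,22,31 @bx40,80 [[245.1, 127.5], [244.1, 129.5], [290.2, 127.4], [293.3, 129.4], [324.0, 127.3], [330.2, 129.4]]
fence inner z0,24,outer24? @bx120,130 [[327.8, 231.0], [334.3, 242.3], [338.0, 230.9], [345.4, 242.3], [351.0, 242.3], [349.1, 262.1]]
ledge top0 @y-0,30,60 z16 [[193.5, 78.0], [191.2, 36.3], [189.5, 6.8], [175.9, 78.0], [172.9, 36.4], [199.4, 116.0], [195.7, 116.7]]
panel top edge bx130 [[358.4, 90.5], [363.6, 34.0]] base
```

```bash
sed -i 's/^E0=.*/E0=[.6230,-.1205,.0497]/' h.py; python3 - <<'E'
from h import *
s=get_state();c=calibration("wrist");g=grab_frame("wrist").astype(float)
T=Rs(s).as_matrix();p=np.array(s["eef_pos"])
def blk(q): # q in tool mm: x along len, y width, z (0 = block centre along tool z)
    return proj(c,p+(T@((np.array(q,float)/1000)+[0,0,-.0395]).T).T).round(1).tolist()
print("pred +y end top/bottom corners",blk([[47.5,-22.5,-16],[47.5,22.5,-16],[47.5,-22.5,16],[47.5,22.5,16],[0,-22.5,-16],[0,22.5,-16]]))
m=g.mean(2)
for k in(225,250,275): print(k,"rows138-165",m[138:165,k:k+12].mean(1).round(0).astype(int).tolist())
for r in(170,190,210): print(r,"cols 195-220",m[r:r+3,195:220].mean(0).round(0).astype(int).tolist(),"cols 290-315",m[r:r+3,290:315].mean(0).round(0).astype(int).tolist())
b=(board([[0,0,0]],E0)); Rb=Rz(E0[2])@Ry28(); print("block centre in board mm",((p-.0395*T[:,2]-b)@Rb*1000).round(1))
E
```

```text
pred +y end top/bottom corners [[206.1, 151.7], [307.4, 151.7], [215.8, 142.6], [297.3, 142.6], [210.7, 248.2], [302.6, 248.3]]
225 rows138-165 [120, 120, 119, 120, 120, 122, 132, 149, 161, 165, 165, 165, 164, 164, 162, 163, 173, 180, 180, 176, 171, 169, 167, 167, 168, 168, 168]
250 rows138-165 [131, 132, 132, 131, 131, 133, 140, 151, 159, 160, 160, 164, 171, 176, 177, 180, 189, 196, 195, 191, 186, 184, 183, 183, 183, 183, 183]
275 rows138-165 [133, 133, 133, 133, 133, 135, 144, 160, 171, 174, 174, 174, 175, 176, 176, 179, 187, 192, 192, 188, 183, 180, 179, 179, 180, 179, 179]
170 cols 195-220 [86, 87, 87, 82, 77, 77, 100, 135, 158, 167, 169, 161, 142, 141, 156, 167, 172, 174, 174, 174, 175, 175, 174, 174, 174] cols 290-315 [178, 181, 184, 185, 184, 185, 185, 183, 184, 183, 183, 184, 184, 180, 173, 172, 173, 174, 170, 170, 169, 168, 169, 173, 176]
190 cols 195-220 [87, 88, 87, 86, 84, 77, 77, 95, 129, 156, 163, 163, 153, 136, 142, 158, 169, 175, 174, 176, 176, 175, 175, 176, 176] cols 290-315 [180, 183, 185, 186, 185, 184, 186, 184, 183, 186, 186, 185, 181, 173, 173, 174, 174, 171, 169, 168, 166, 169, 171, 172, 172]
210 cols 195-220 [86, 88, 87, 88, 88, 85, 79, 77, 93, 129, 157, 164, 164, 156, 139, 142, 160, 170, 175, 176, 174, 175, 176, 175, 175] cols 290-315 [181, 182, 185, 185, 186, 185, 184, 185, 184, 184, 184, 177, 157, 134, 128, 125, 121, 121, 120, 119, 121, 129, 144, 162, 167]
block centre in board mm [[ 49.9 -79.9 115.3]]
```

```bash
python3 - <<'E'
from h import *
for b in([55,-78.5,60],[55,-78.5,36],[55,-78.5,18]): bgo(b)
E
```

```text
shift [ 0.0505  0.0037 -0.0774] turn [-0.0017 -0.0012  0.0005] mm 55.50386954856653 deg 0.09682044989169108 t 9.55
shift [ 0.0693  0.0047 -0.1127] turn [-0.0017 -0.0012  0.0005] mm 79.43299308006789 deg 0.09682044989169108 t 9.55
shift [ 0.0834  0.0054 -0.1392] turn [-0.0017 -0.0012  0.0005] mm 97.40272599241504 deg 0.09682044989169108 t 9.55
```

```bash
python3 -m crank '[{"translation":[0.02,0.002,-0.03],"dr":[0,0,0]},{"translation":[0.035,0.003,-0.055],"dr":[0,0,0]},{"translation":[0.05,0.0037,-0.077],"dr":[0,0,0]},{"translation":[0.06,0.0042,-0.095],"dr":[0,0,0]},{"translation":[0.066,0.0045,-0.106],"dr":[0,0,0]},{"translation":[0.069,0.0047,-0.113],"dr":[0,0,0]},{"translation":[0.069,0.0047,-0.113],"dr":[0,0,0]}]'
python3 - <<'E'
from h import *
bgo([55,-78.5,36]);bgo([55,-78.5,18]);print(np.round(get_state()["contact_force"],1))
s=get_state();c=calibration("wrist");m=grab_frame("wrist").astype(float).mean(2)
T=Rs(s).as_matrix();p=np.array(s["eef_pos"])
for k in(230,255,280): print(k,"rows100-165",m[100:165,k:k+10].mean(1).round(0).astype(int).tolist())
print(proj(c,board(np.array([[40,-30,0],[40,-30,22],[80,-30,0],[80,-30,22]])/1000,E0)).round(1).tolist())
print(proj(c,p+(T@(np.array([[47.5,0,-16],[47.5,0,16],[46,0,-16],[46,0,16]])/1000+[0,0,-.0395]).T).T).round(1).tolist())
E
```

```text
time_s: 10.13
eef_pos: [0.5973, -0.1999, 0.057]
ee_rot: [0.166, 0.669, 0.703, 0.175]
contact_force: [-0.3, -0.2, -1.8]
width: 0.511
finger_force: 62.3
shift [-0.0002 -0.0008  0.0013] turn [-0.0018 -0.002  -0.0011] mm 0.9158368233188545 deg 0.13132135131230566 t 10.1333
shift [ 0.0138 -0.0001 -0.0252] turn [-0.0018 -0.002  -0.0011] mm 17.246523240776003 deg 0.13132135131230566 t 10.1333
[-0.3 -0.2 -1.8]
230 rows100-165 [136, 136, 136, 136, 136, 136, 136, 136, 136, 137, 136, 136, 136, 136, 136, 137, 136, 136, 136, 137, 145, 158, 168, 173, 173, 174, 174, 174, 173, 174, 172, 171, 171, 171, 171, 169, 159, 131, 109, 103, 100, 98, 101, 116, 132, 149, 163, 169, 169, 169, 168, 166, 164, 169, 180, 189, 190, 185, 182, 179, 178, 178, 178, 178, 178]
255 rows100-165 [131, 132, 133, 132, 131, 133, 133, 132, 132, 132, 133, 132, 132, 133, 132, 132, 132, 132, 132, 134, 143, 157, 169, 172, 173, 174, 175, 175, 174, 173, 173, 172, 172, 172, 172, 170, 159, 131, 108, 102, 99, 97, 103, 119, 136, 148, 160, 163, 167, 174, 180, 180, 181, 183, 193, 198, 198, 194, 190, 187, 187, 187, 187, 187, 187]
280 rows100-165 [133, 133, 134, 133, 134, 134, 134, 133, 134, 134, 134, 134, 134, 134, 133, 135, 134, 133, 133, 136, 143, 157, 169, 174, 174, 175, 175, 175, 174, 174, 173, 172, 171, 172, 173, 172, 160, 131, 107, 101, 99, 97, 102, 121, 142, 161, 173, 176, 178, 179, 179, 179, 178, 179, 187, 192, 192, 188, 183, 180, 180, 179, 178, 179, 179]
[[232.5, 137.7], [229.2, 142.1], [297.2, 137.7], [302.9, 142.1]]
[[256.7, 151.8], [256.5, 142.6], [256.7, 155.1], [256.5, 145.3]]
```

```bash
python3 -m crank '[{"translation":[0,-0.0012,0],"dr":[0,0,0]},{"translation":[0.004,-0.0012,-0.007],"dr":[0,0,0]},{"translation":[0.008,-0.0012,-0.014],"dr":[0,0,0]},{"translation":[0.011,-0.0012,-0.02],"dr":[0,0,0]},{"translation":[0.013,-0.0012,-0.023],"dr":[0,0,0]},{"translation":[0.013,-0.0012,-0.023],"dr":[0,0,0]}]'
python3 - <<'E'
from h import *
bgo([55,-79,18]);s=get_state();Rb=Rz(E0[2])@Ry28();print("F board",(np.array(s["contact_force"])@Rb).round(1))
bgo([55,-79,16])
E
```

```text
time_s: 10.68
eef_pos: [0.6052, -0.2022, 0.0434]
ee_rot: [0.166, 0.669, 0.703, 0.175]
contact_force: [-0.6, 0.4, -1.3]
width: 0.513
finger_force: 62.3
shift [ 0.0007  0.003  -0.0025] turn [-0.0014 -0.0011  0.0013] mm 2.3804516689502435 deg 0.09714793325660785 t 10.6833
F board [-1.1  0.4 -0.9]
shift [ 0.0023  0.003  -0.0055] turn [-0.0014 -0.0011  0.0013] mm 4.001952994555621 deg 0.09714793325660785 t 10.6833
```

```bash
cat > st.py <<'E'
from h import *
L=[];F=[]
for i in range(6):
    m=grab_frame("wrist").astype(float).mean(2);s=get_state();L.append(s["eef_pos"]);F.append(s["contact_force"])
p=np.mean(L,0);T=Rs(s).as_matrix();Rb=Rz(E0[2])@Ry28();b=board([[0,0,0]],E0)[0]
print("std mm",(np.std(L,0)*1000).round(2),"tcp-based block in board",((p-.0395*T[:,2]-b)@Rb*1000).round(1),"F board",(np.mean(F,0)@Rb).round(1),"width",s["width"],"tilt err deg",np.degrees((R.from_matrix(btool(E0))*Rs(s).inv()).as_rotvec()@Rb).round(2),"t",s["time_s"])
print("world per board mm, move units: x",(Rb[:,0]/600).round(5),"y",(Rb[:,1]/600).round(5),"z",(Rb[:,2]/600).round(5))
for k in(240,265,285): print(k,"rows125-165",m[125:165,k:k+8].mean(1).round(0).astype(int).tolist())
c=calibration("wrist")
print("panel edge",proj(c,board(np.array([[55,-30,0],[55,-30,22]])/1000,E0)).round(1).tolist())
print("block end pred",proj(c,p+(T@(np.array([[46,0,-16],[46,0,16]])/1000+[0,0,-.0395]).T).T).round(1).tolist())
E
python3 st.py
```

```text
std mm [0.01 0.05 0.18] tcp-based block in board [ 55.4 -80.8  20.1] F board [-0.8  0.  -1.4] width 0.5109542675514704 tilt err deg [-0.01 -0.01  0.07] t 10.9833
world per board mm, move units: x [1.47e-03 7.00e-05 7.80e-04] y [-8.00e-05  1.66e-03  0.00e+00] z [-7.80e-04 -4.00e-05  1.47e-03]
240 rows125-165 [174, 174, 172, 172, 171, 171, 171, 170, 165, 149, 123, 107, 103, 101, 99, 98, 108, 126, 134, 129, 119, 109, 108, 126, 152, 161, 165, 172, 184, 196, 201, 202, 199, 194, 193, 192, 192, 192, 192, 193]
265 rows125-165 [174, 173, 172, 172, 172, 172, 172, 171, 165, 143, 115, 102, 99, 96, 94, 94, 105, 124, 131, 128, 116, 108, 113, 137, 166, 177, 179, 180, 184, 194, 199, 199, 195, 192, 189, 189, 189, 189, 189, 189]
285 rows125-165 [174, 173, 172, 172, 172, 172, 173, 172, 165, 144, 118, 103, 100, 97, 95, 98, 112, 129, 137, 132, 121, 114, 116, 137, 165, 177, 177, 174, 177, 185, 191, 192, 187, 183, 180, 179, 180, 180, 180, 180]
panel edge [[255.4, 135.7], [255.4, 140.4]]
block end pred [[256.5, 155.0], [256.3, 145.2]]
```

```bash
python3 -m crank '[{"translation":[-0.0002,0.0033,0],"dr":[0,0,0]},{"translation":[0.0006,0.0033,-0.0015],"dr":[0,0,0]},{"translation":[0.0014,0.0033,-0.003],"dr":[0,0,0]},{"translation":[0.0021,0.0033,-0.0044],"dr":[0,0,0]},{"translation":[0.0021,0.0033,-0.0044],"dr":[0,0,0]}]'
python3 st.py
```

```text
time_s: 11.4
eef_pos: [0.6064, -0.2003, 0.0411]
ee_rot: [0.166, 0.669, 0.703, 0.175]
contact_force: [-0.7, -0.6, -2.3]
width: 0.506
finger_force: 62.3
std mm [0.02 0.02 0.06] tcp-based block in board [ 55.4 -78.9  17.1] F board [-0.5  0.1 -1.4] width 0.509913470306736 tilt err deg [-0.01 -0.02  0.07] t 11.7
world per board mm, move units: x [1.47e-03 7.00e-05 7.80e-04] y [-8.00e-05  1.66e-03  0.00e+00] z [-7.80e-04 -4.00e-05  1.47e-03]
240 rows125-165 [174, 174, 175, 175, 174, 173, 174, 173, 172, 171, 172, 171, 171, 164, 144, 120, 108, 105, 101, 98, 95, 96, 102, 106, 122, 145, 161, 171, 184, 196, 202, 202, 198, 195, 192, 193, 192, 191, 191, 192]
265 rows125-165 [175, 175, 175, 175, 175, 174, 174, 173, 172, 172, 172, 173, 172, 165, 144, 116, 102, 99, 96, 93, 92, 97, 105, 114, 135, 161, 175, 179, 184, 194, 199, 198, 195, 191, 189, 189, 189, 188, 188, 188]
285 rows125-165 [175, 174, 175, 175, 174, 174, 174, 172, 172, 171, 171, 173, 171, 163, 137, 112, 102, 100, 98, 96, 94, 100, 106, 114, 137, 165, 175, 174, 177, 185, 192, 191, 187, 183, 180, 179, 179, 180, 179, 179]
panel edge [[255.6, 139.8], [255.6, 145.2]]
block end pred [[256.7, 155.1], [256.5, 145.3]]
```

```bash
python3 -m crank '[{"translation":[0.0006,0,-0.0011],"dr":[0,0,0]},{"translation":[0.0012,0,-0.0022],"dr":[0,0,0]},{"translation":[0.0012,0,-0.0022],"dr":[0,0,0]}]'
python3 st.py | head -1
```

```text
time_s: 11.95
eef_pos: [0.6069, -0.2004, 0.0405]
ee_rot: [0.167, 0.669, 0.703, 0.175]
contact_force: [-6.3, -0.5, 6.7]
width: 0.513
finger_force: 63.4
std mm [0.01 0.01 0.01] tcp-based block in board [ 55.5 -78.9  16.2] F board [-2.6  0.6  8.5] width 0.5104243466589019 tilt err deg [0.01 0.01 0.07] t 12.25
```

```bash
python3 -m crank '[{"translation":[-0.0050,-0.0002,-0.0017],"dr":[0,0,0]},{"translation":[-0.0107,-0.0005,-0.0047],"dr":[0,0,0]},{"translation":[-0.0166,-0.0008,-0.0078],"dr":[0,0,0]},{"translation":[-0.0225,-0.0011,-0.0109],"dr":[0,0,0]},{"translation":[-0.0284,-0.0014,-0.014],"dr":[0,0,0]},{"translation":[-0.0343,-0.0016,-0.0171],"dr":[0,0,0]},{"translation":[-0.0387,-0.0018,-0.0196],"dr":[0,0,0]},{"translation":[-0.0401,-0.0019,-0.0204],"dr":[0,0,0]},{"translation":[-0.0401,-0.0019,-0.0204],"dr":[0,0,0]}]'
python3 st.py
```

```text
time_s: 13.0
eef_pos: [0.5828, -0.2015, 0.0277]
ee_rot: [0.166, 0.669, 0.702, 0.175]
contact_force: [-3.7, -0.3, 2.2]
width: 0.51
finger_force: 62.8
std mm [0.05 0.01 0.03] tcp-based block in board [ 28.3 -78.9  16.2] F board [-3.6 -0.8  3.7] width 0.5091494961292906 tilt err deg [ 0.   -0.03  0.07] t 13.3
world per board mm, move units: x [1.47e-03 7.00e-05 7.80e-04] y [-8.00e-05  1.66e-03  0.00e+00] z [-7.80e-04 -4.00e-05  1.47e-03]
240 rows125-165 [173, 174, 175, 174, 174, 174, 172, 171, 171, 171, 171, 170, 169, 164, 149, 121, 103, 100, 98, 95, 91, 94, 101, 104, 108, 125, 153, 170, 184, 196, 202, 202, 199, 195, 192, 192, 192, 192, 192, 192]
265 rows125-165 [173, 173, 175, 174, 174, 173, 173, 172, 172, 171, 171, 170, 170, 166, 150, 122, 105, 100, 100, 96, 94, 96, 106, 111, 116, 138, 164, 177, 184, 193, 199, 198, 196, 192, 189, 188, 189, 189, 189, 189]
285 rows125-165 [173, 174, 174, 174, 174, 173, 173, 173, 172, 171, 171, 171, 170, 166, 152, 125, 108, 104, 101, 97, 94, 96, 104, 112, 130, 157, 172, 174, 177, 185, 192, 191, 187, 182, 180, 179, 179, 179, 180, 179]
panel edge [[304.8, 139.9], [312.4, 145.4]]
block end pred [[256.6, 155.1], [256.4, 145.3]]
```

```bash
python3 -m crank '[{"translation":[-0.0025,-0.0001,-0.0013],"dr":[0,0,0]},{"translation":[-0.005,-0.0002,-0.0026],"dr":[0,0,0]},{"translation":[-0.0059,-0.0003,-0.0031],"dr":[0,0,0]},{"translation":[-0.0059,-0.0003,-0.0031],"dr":[0,0,0]}]'; python3 st.py | head -1
python3 -m crank '[{"translation":[-0.0011,-0.0001,-0.0006],"dr":[0,0,0]},{"translation":[-0.0022,-0.0001,-0.0012],"dr":[0,0,0]},{"translation":[-0.0022,-0.0001,-0.0012],"dr":[0,0,0]}]' >/dev/null; python3 st.py | head -1
```

```text
time_s: 13.63
eef_pos: [0.5796, -0.2016, 0.026]
ee_rot: [0.167, 0.669, 0.703, 0.176]
contact_force: [-0.6, 0.8, 2.6]
width: 0.512
finger_force: 62.8
std mm [0.01 0.02 0.01] tcp-based block in board [ 24.6 -78.9  16.2] F board [0.  0.3 2.3] width 0.5070966298671311 tilt err deg [-0.01 -0.01  0.06] t 13.9333
std mm [0.01 0.02 0.01] tcp-based block in board [ 22.9 -78.9  16.2] F board [ 0.7 -0.3  3.8] width 0.5068061153395302 tilt err deg [-0.01 -0.02  0.07] t 14.4833
```

```bash
python3 -m crank '[{"translation":[-0.0007,0,-0.0004],"dr":[0,0,0]},{"translation":[-0.0015,-0.0001,-0.0008],"dr":[0,0,0]},{"translation":[-0.0015,-0.0001,-0.0008],"dr":[0,0,0]}]' >/dev/null; python3 st.py | head -1
python3 -m crank '[{"translation":[-0.0007,0,-0.0004],"dr":[0,0,0]},{"translation":[-0.0007,0,-0.0004],"dr":[0,0,0]}]' >/dev/null; python3 st.py | head -1
```

```text
std mm [0.02 0.01 0.02] tcp-based block in board [ 22.6 -78.9  16.2] F board [7.1 0.9 1.7] width 0.50733930841997 tilt err deg [-0.02  0.05  0.04] t 15.0333
std mm [0.01 0.01 0.01] tcp-based block in board [ 22.5 -78.9  16.2] F board [9.1 1.4 1.2] width 0.5079297500399439 tilt err deg [-0.02  0.09  0.03] t 15.5
```

The block is against the ledge at bx = 22.5 mm with about 9 N. I'll release it, back out along the slope normal and check.

```bash
python3 -m crank '[{"translation":[0,0,0],"dr":[0,0,0]},{"translation":[0,0,0],"dr":[0,0,0]},{"translation":[0,0,0],"dr":[0,0,0]},{"translation":[0,0,0],"dr":[0,0,0]},{"translation":[0,0,0],"dr":[0,0,0]},{"translation":[0,0,0],"dr":[0,0,0]}]' 1
python3 -m crank '[{"translation":[-0.008,-0.0004,0.015],"dr":[0,0,0]},{"translation":[-0.02,-0.001,0.037],"dr":[0,0,0]},{"translation":[-0.04,-0.002,0.073],"dr":[0,0,0]},{"translation":[-0.06,-0.003,0.11],"dr":[0,0,0]},{"translation":[-0.08,-0.004,0.147],"dr":[0,0,0]},{"translation":[-0.08,-0.004,0.147],"dr":[0,0,0]}]'
python3 - <<'E'
from h import *
c=calibration("wrist");im=grab_frame("wrist")
P=proj(c,board(box((0,-127.5,0),(45,-32.5,32)),E0)).round(1);print(P[[1,3,7,5]].tolist())
o=cv2.resize(im[60:,100:420,::-1],None,fx=1.8,fy=1.8,interpolation=3)
cv2.polylines(o,[((P[[1,3,7,5]]-[100,60]+.5)*1.8).astype(int)],True,(0,0,255),1)
cv2.imwrite("pics/w5.png",o)
E
```

```text
time_s: 16.0
eef_pos: [0.5767, -0.2017, 0.0243]
ee_rot: [0.166, 0.669, 0.703, 0.175]
contact_force: [0.6, -0.3, -0.0]
width: 1.001
finger_force: 0.0
time_s: 16.5
eef_pos: [0.5282, -0.2047, 0.1159]
ee_rot: [0.168, 0.669, 0.702, 0.175]
contact_force: [1.2, 0.8, 0.5]
width: 1.002
finger_force: 0.0
[[232.0, 240.3], [229.2, 131.8], [285.8, 131.7], [282.7, 240.3]]
```

View pics/w5.png

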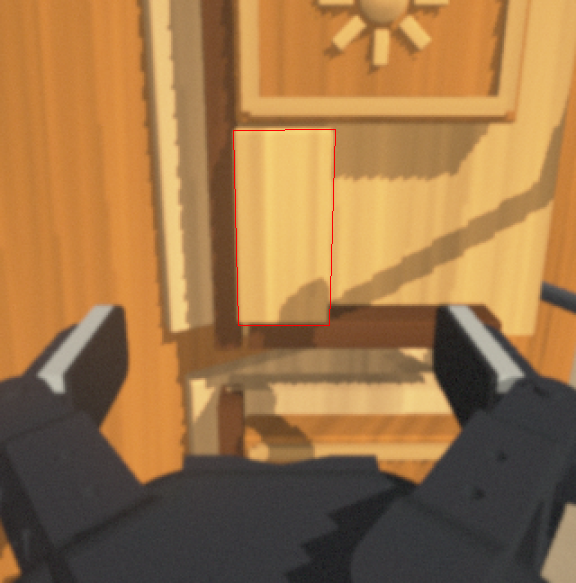

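The wrist view shows the block lying flat in the gap at (233–335, 130–324 in the crop). Its long edge is on the ledge with no pale strip between, and the gripper is clear. I'm handing it in.

```bash
python3 -c "
from cell import *
print(hand_in())"
```

```text
the job is handed in; nothing more can be done
None
```

I laid block_medium (95 mm) flat in the 100 mm gap beside the two-rosette panel, slid it gently down against the bottom ledge (about 9 N) and released it, then handed the job in; `hand_in()` returned no verdict.

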